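# Index the ratchet carousel to the filling spout

## Robot

A 7-joint arm with a two-finger parallel gripper is mounted at the origin on a cart in front of the work surface, level with it; the furniture and walls round the work are solid. World frame = base frame: x ahead of the robot, y to its left, z up, the work surface at z = 0. Lengths are in m, angles in rad, forces in N, time in s.
With the tool pointing down it reaches from about 0.4 to 0.875 m from the base axis. Payload 19.3 kg.
Tool frame: the origin (TCP) lies between the finger pads; the fingertips stand bot.tcp_to_tips ahead of it and the grasp point (between the pads) lies 3 mm ahead of it (bot.tcp_to_tips is the distance from the TCP to the fingertips, in m); x points along the fingers, y is the direction in which the jaws open and shut, and the axes are right-handed (so a half turn about x gives the same grasp; the last joint's range is limited). The gripper opens to 85 mm and grips with 20 to 120 N. Pads are 22 mm wide; open, the fingers measure 114 mm over their backs; the gripper's body (76 mm by 85 mm) begins 54 mm behind the grasp point. The pads swing forward as they close: fully open they stand 13 mm farther back than shut.
Start: joints at [1.15, 0.521, -0.036, 1.599, 0.021, 1.021, -0.113], TCP at [0.215, -0.587, 0.253] pointing down, gripper open.
Joint ranges: [-2.91, 2.91], [-0.3, 2.13], [-1.5, 1.42], [0.17, 2.43], [-1.26, 4.41], [0.16, 1.93], [-2.52, 2.52]. Speed limits (rad/s): [1.89, 1.89, 2.39, 2.39, 3.01, 3.01, 3.01].

## Interface

Orientations are given as [roll, pitch, yaw] about the fixed x, y, z axes, in that order (R = Rz(yaw) Ry(pitch) Rx(roll)).
In Python, from workcell import bot, eyes gives the robot as it stands. The module is installed in compiled form; this text tells all that it offers.
- The arm moves only by the tool step_arm, never from a script. Its argument "targets" is a list that holds one entry, the list of rows, each a list of 7 numbers: the shift along the tool's x, y, z in cm, then the turn, a rotation vector about the tool's x, y, z in rad, then the opening, from 0 (shut) to 1 (fully open). A call has 1 to 10 rows; each row is the pose to reach, as a shift and turn from the pose measured when the call began, along the tool's axes at that moment; what a row does not reach only later rows make up. A row lasts 1/10 s, in which the tool goes at most 50 mm and 8.59 degrees, less where a joint would pass 70% of its speed; a pose out of reach is approached as far as the arm can. A call with a gripper value outside its range is refused whole. The fingers move at their own pace and stop on an object; "grip_force" is the grip in N (left out, the last holds). Time passes only in rows, so rows that repeat a pose let the fingers close. It gives the time, the measured TCP pose, the force and the opening at its end, in the units of the state.
- bot.observe(): the state, without advancing time (a new reading comes with each control period).
- eyes.grab_frame(name): name is "scene" or "top" or "wrist"; returns the picture (400x640x3 uint8, red, green, blue); there is no depth.
- eyes.get_calibration(name): a dict with "fx", "fy", "cx", "cy" (pixels), "k1" (the pictures are not rectified: a ray, as slopes to the right and down, at radius r is drawn at 1 + k1 r^2 times it, then the intrinsics apply), "camera_from_world" (4x4, takes a point from world to camera coordinates); the wrist camera has in their place "hand_eye" (4x4, takes a point from camera to tool coordinates, whose origin is the TCP and whose axes are the tool frame's). Camera axes: x right, y down, z forward; pixel columns grow to the right and rows downward; lengths in m; the calibration is good to about 2 mm. A picture is of the moment at which its call begins: read the wrist's pose just before it. get_calibration takes no time and is no camera call.
- bot.job_done(): hands the job in, once; it reports no verdict.
The state is a dict: "clock": time; "qpos": joint angles; "qd": joint speeds; "joint_efforts": joint torques, N m; "position": TCP position; "tool_rot": TCP orientation; "force": force on the tool from outside, world axes, zero at the start; "moment": the same for the moment, N m; "grip_width": finger opening in m.
Only numpy, scipy, OpenCV 4.12 (cv2) and the standard library are available. Lean on these libraries where they do the work, as an engineer would, in place of code of your own. Each camera call takes 0.05 s, during which the arm holds its last target.

## Task

Bring the white crucible under the filling spout of the hand-indexed sample carousel: take the upright handle of its ratchet lever and pump it in full strokes, toward you and back, each stroke turning the table by one seat, until the crucible stands upright in its seat under the spout. Do not touch the crucible, do not pump it past the spout, and let go of the handle at the end.

Things in the scene. Friction and masses are not known exactly. Their poses are not given: they have to be found in the camera images.
- carousel: Fixed grey sample carousel on a round foot 300 mm across. Its grey plastic turntable has ten open seats 36 degrees apart, 97.5 mm from the axis (floor 48 mm above the worktop, dividers 6 mm high), and a saw-toothed steel rim, 296 mm wide. Origin: on the turning axis at worktop height; z up. The table turns only counterclockwise seen from above, held by a spring pin. At the start a seat is under the spout.
- spout (a point): Tip of the white filling spout, pointing down, 134 mm above the worktop. It hangs from an arm on the carousel's central column (arm top 172 mm high), at [97.5, 0] mm in the carousel's frame, on its +x axis, over the seat circle, clear of all that stands on the table. Fixed: it does not turn with the table.
- lever (a joint): Angle of the steel ratchet lever about the carousel's axis, rad, 0 to 0.86 (stops). At 0 it points along the carousel's +y; it grows counterclockwise from above, toward the robot. Its pin meets a tooth at 0.13; past 0.77 the table has gone on one seat and is held. Back below 0.12 it has the next tooth; the table stays, or settles back up to 6 degrees. Stays where left; needs 2 to 8 N at the handle.
- grip (a point): Middle of the lever's upright round black handle, on its axis, 190 mm from the carousel's axis, 117 mm above the worktop; moves with the lever. The handle is 25 mm in diameter and reaches from 84 to 150 mm above the worktop, on a 14 mm steel post. Nothing within 45 mm of it is higher than 55 mm.
- crucible: White porcelain crucible, an open cup widening upward, 48 mm across the top, 32 mm high; origin at the centre of its underside. It stands loose in the seat two, three or four places before the spout (clockwise of it); a taller clear beaker (52 mm wide, 69 mm high) and a dark grey cap (25 mm) stand in the other two of these seats.
Mind the look-alikes: they are no part of the job. What is shaped like the crucible but red is not meant.

How it is judged:
By the outcome, as a careful person would: the job done as asked, in the order asked, and still so for the second after the job is handed in, with the robot touching nothing.
It also fails if it takes over 58 s, if anything falls off the work surface, if the arm or the gripper's body presses on something with over 40 N, if the wrist force passes 120 N, or if a joint passes its speed limit or range.

## Working session

There is one attempt and no reset: what is moved stays moved. The work goes in short steps, Python scripts to look and compute and a tool call to move; the robot and the scene stay as the last step left them, time stands still between calls to the robot, and variables do not carry over. Pictures are saved under pics/ and viewed, and the job is handed in when it is done.

Besides the shell and the picture viewer there is one more tool, called after ">>>" by a JSON object that holds its "op" and its "data", one argument or row to a line. step_arm: Moves the arm, as the interface text tells. Its arguments: {"type":"object","properties":{"targets":{"type":"array","items":{"type":"array","items":{"type":"array","items":{"type":"number"}}}},"grip_force":{"type":"number"}},"required":["targets"]}

```bash
mkdir -p pics; python3 - <<'E'
from workcell import bot, eyes
import cv2
for n in ("scene","top"):
    im=eyes.grab_frame(n); cv2.imwrite(f"pics/{n}0.png",im[:,:,::-1])
    c=eyes.get_calibration(n); print(n,c)
print(eyes.get_calibration("wrist"))
print(bot.observe(), bot.tcp_to_tips)
E
```

```text
scene {'fx': 469.27826243851763, 'fy': 469.27826243851763, 'cx': 323.3966672975716, 'cy': 203.12449597361694, 'k1': 0.007796073040127471, 'camera_from_world': array([[-0.57570623, -0.81764795, -0.00376513,  0.53269385],
       [-0.56303942,  0.39976698, -0.72330697,  0.26259592],
       [ 0.59291563, -0.41429241, -0.69051637,  0.76676805],
       [ 0.        ,  0.        ,  0.        ,  1.        ]])}
top {'fx': 406.2927010978328, 'fy': 406.2927010978328, 'cx': 315.1690876310092, 'cy': 202.55974422189553, 'k1': -0.04269354900541188, 'camera_from_world': array([[ 0.09234737, -0.9957149 ,  0.00487788,  0.22129819],
       [-0.97379106, -0.09133449, -0.20830025,  0.58910783],
       [ 0.20785318,  0.01448594, -0.97805277,  0.95159565],
       [ 0.        ,  0.        ,  0.        ,  1.        ]])}
{'fx': 333.67419729784535, 'fy': 333.67419729784535, 'cx': 321.0777155731649, 'cy': 200.47018150956427, 'k1': -0.000751352652329948, 'hand_eye': array([[-1.34915524e-04, -2.81761125e-01,  9.59484575e-01,
        -1.20530497e-01],
       [ 9.99998841e-01, -1.49302763e-03, -2.97828423e-04,
     
[... 163 characters left out ...]
,
         1.00000000e+00]])}
{'clock': 0.1, 'qpos': array([ 1.14979059,  0.52195307, -0.03632327,  1.59992228,  0.02118731,
        1.02108348, -0.11281334]), 'qd': array([-0.00071672, -0.00235516,  0.00152673, -0.00129766, -0.00060718,
        0.0011855 , -0.00086788]), 'joint_efforts': array([ 2.15246684e-03, -9.28488922e+01,  1.98334605e+00, -3.70535588e+01,
        1.80625822e-02,  5.36471183e-03,  2.99907853e-06]), 'position': array([ 0.21466616, -0.58669934,  0.25279443]), 'tool_rot': array([-1.51118122,  1.56981457,  1.9811821 ]), 'force': array([-0.68003603, -0.9780958 , -0.26212026]), 'moment': array([-0.01809077,  0.03908773,  0.01113977]), 'grip_width': 0.08551269445977802} 0.022
```

View pics/scene0.png

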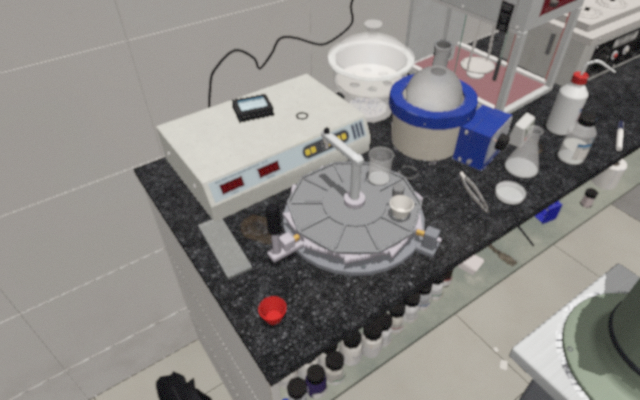

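View pics/top0.png

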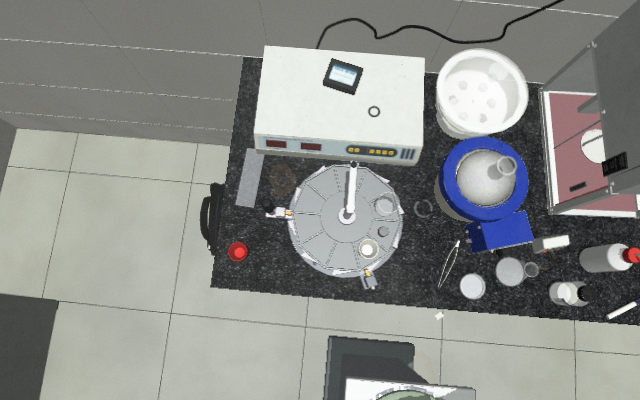

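```bash
python3 - <<'E'
import cv2
a=cv2.imread("pics/top0.png")[145:300,225:425]; cv2.imwrite("pics/top0c.png",cv2.resize(a,None,fx=3.8,fy=3.8,interpolation=cv2.INTER_CUBIC))
a=cv2.imread("pics/scene0.png")[120:280,230:450]; cv2.imwrite("pics/scene0c.png",cv2.resize(a,None,fx=3.6,fy=3.6,interpolation=cv2.INTER_CUBIC))
E
```

```text
(no output)
```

View pics/top0c.png

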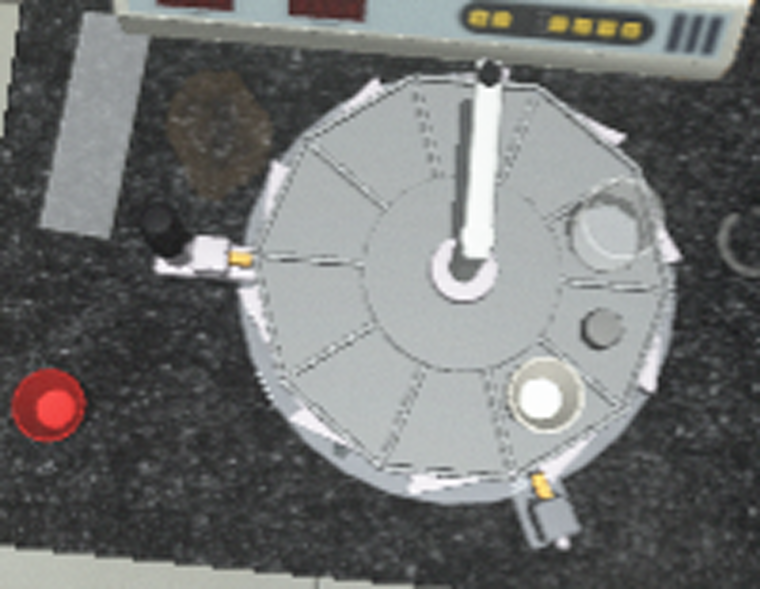

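View pics/scene0c.png

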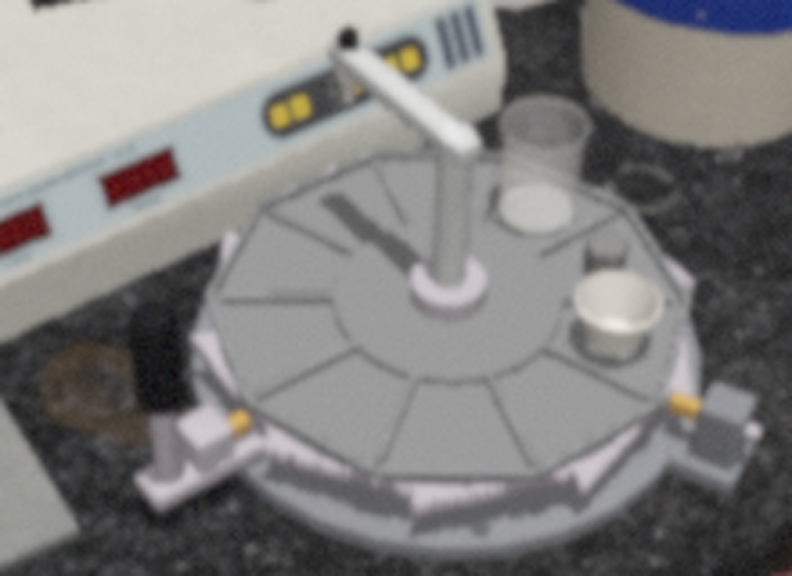

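```bash
cat > h.py <<'E'
import numpy as np, cv2
from workcell import bot, eyes
from scipy.optimize import least_squares
from scipy.spatial.transform import Rotation as Ro
C={n:eyes.get_calibration(n) for n in("scene","top")}
def proj(n,P,T=None):
    c=C[n] if n in C else eyes.get_calibration("wrist")
    T=c["camera_from_world"] if T is None else T
    P=np.atleast_2d(P); q=P@T[:3,:3].T+T[:3,3]; s=q[:,:2]/q[:,2:]
    s=s*(1+c["k1"]*(s**2).sum(1,keepdims=True)); return s*[c["fx"],c["fy"]]+[c["cx"],c["cy"]]
def car(p,pts):
    x,y,a=p[:3]; pts=np.atleast_2d(pts); R=np.array([[np.cos(a),-np.sin(a)],[np.sin(a),np.cos(a)]])
    return np.c_[pts[:,:2]@R.T+[x,y],pts[:,2]]
def wristT(o):
    H=eyes.get_calibration("wrist")["hand_eye"]; W=np.eye(4); W[:3,:3]=Ro.from_euler("xyz",o["tool_rot"]).as_matrix(); W[:3,3]=o["position"]
    return np.linalg.inv(W@H)
E
cat > fit.py <<'E'
from h import *
top=np.array([(415,78),(537,90),(645,175),(668,287),(620,403),(512,475),(380,465),(283,375),(250,258),(308,142)])/3.8+[225,145]
ang=np.radians(18-36*np.arange(10)); ang=np.r_[ang[0],ang[1:]]
def cor(R,z): return np.c_[R*np.cos(ang),R*np.sin(ang),0*ang+z]
sp_t=np.array([[490,72]])/3.8+[225,145]
def res(p):
    r=(proj("top",car(p,cor(p[3],.05)))-top).ravel()
    return r
s=least_squares(res,[.6,-.1,0,.14],loss="soft_l1"); p=s.x; print(p,np.degrees(p[2]),np.abs(s.fun).round(1))
for n in("top","scene"):
    im=cv2.imread(f"pics/{n}0.png"); f=4
    u0,v0=((225,145) if n=="top" else (230,120)); im=cv2.resize(im[v0:v0+150,u0:u0+200],None,fx=f,fy=f,interpolation=cv2.INTER_CUBIC)
    def d(P,col):
        for q in proj(n,car(p,P)): cv2.circle(im,tuple(int(t) for t in ((q+.5-[u0,v0])*f)),3,col,-1)
    d(cor(p[3],.05),(0,0,255)); d(cor(.07,.054),(0,0,255)); d([[.0975,0,.134]],(0,255,0)); d([[.0975,0,.172],[0,0,.172]],(255,0,255)); d([[0,.19,.15],[0,.19,.084]],(255,255,0))
    s4=np.radians(-36*4); d([[.0975*np.cos(s4),.0975*np.sin(s4),.048]],(255,0,0))
    t=np.linspace(0,6.28,60); d(np.c_[.15*np.cos(t),.15*np.sin(t),0*t],(0,200,255))
    cv2.imwrite(f"pics/fit_{n}.png",im)
E
python3 fit.py
```

```text
[0.54004744 0.19383558 0.00215005 0.13618945] 0.12318870375435556 [0.3 0.2 0.2 0.1 2.8 1.5 0.2 0.9 0.4 1.4 0.1 0.1 0.3 0.3 0.1 0.7 1.6 1.2
 0.3 0.5]
```

View pics/fit_top.png

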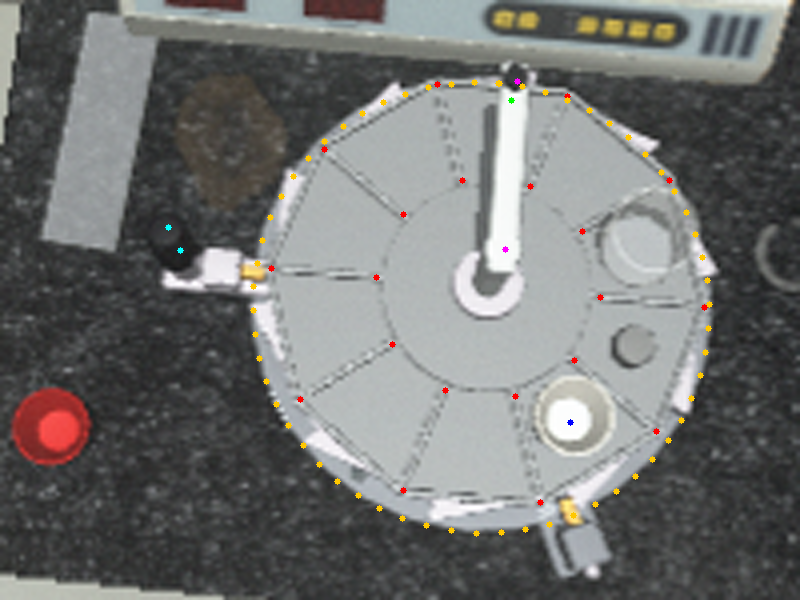

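View pics/fit_scene.png

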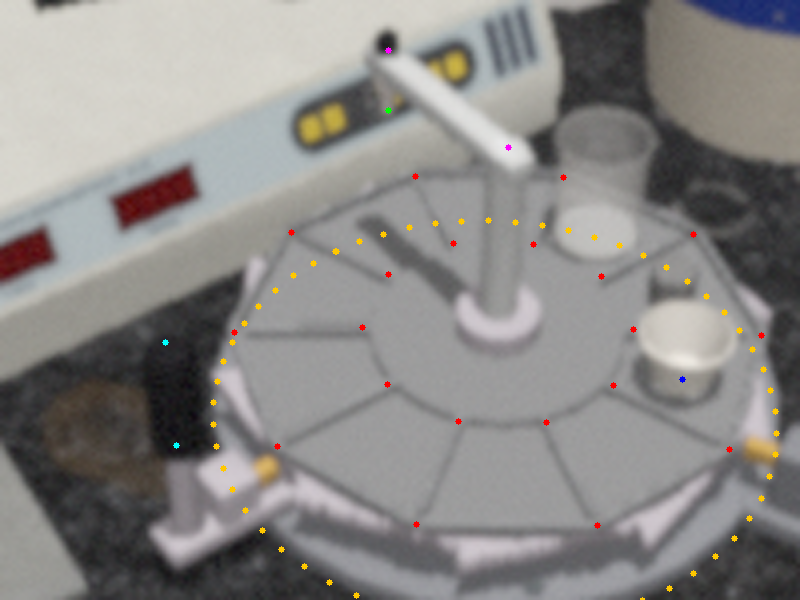

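```bash
python3 - <<'E'
from h import *
o=bot.observe(); R=Ro.from_euler("xyz",o["tool_rot"]).as_matrix(); print(R.round(3))
p=[.54,.1938,.002]
for n in("top","scene"):
    im=cv2.imread(f"pics/{n}0.png"); u0,v0=((255,185) if n=="top" else (245,190)); f=9
    im=cv2.resize(im[v0:v0+60,u0:u0+80],None,fx=f,fy=f,interpolation=cv2.INTER_CUBIC)
    for th,col in((0,(255,255,0)),(.05,(0,255,0)),(.1,(0,0,255))):
        for z in(.15,.084,.05):
            q=proj(n,car(p,[[-.19*np.sin(th),.19*np.cos(th),z]]))[0]
            cv2.circle(im,tuple(int(t) for t in ((q+.5-[u0,v0])*f)),4,col,-1)
    cv2.imwrite(f"pics/hd_{n}.png",im)
E
```

```text
[[-0.     0.344 -0.939]
 [ 0.001 -0.939 -0.344]
 [-1.    -0.001  0.   ]]
```

View pics/hd_top.png

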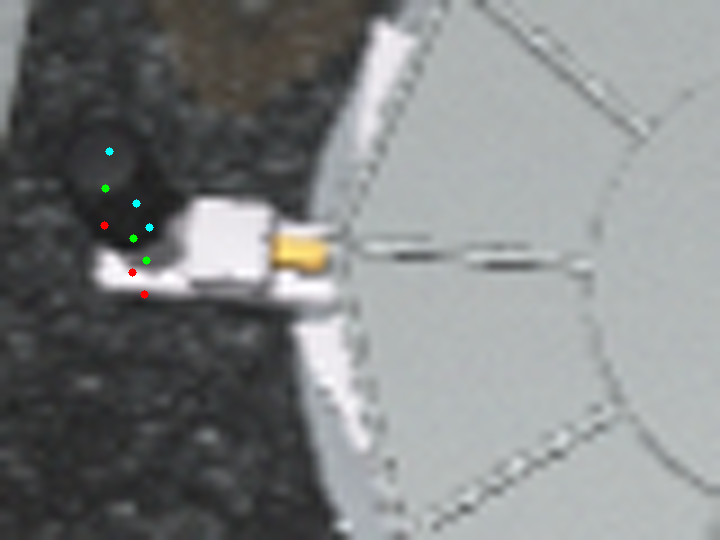

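View pics/hd_scene.png

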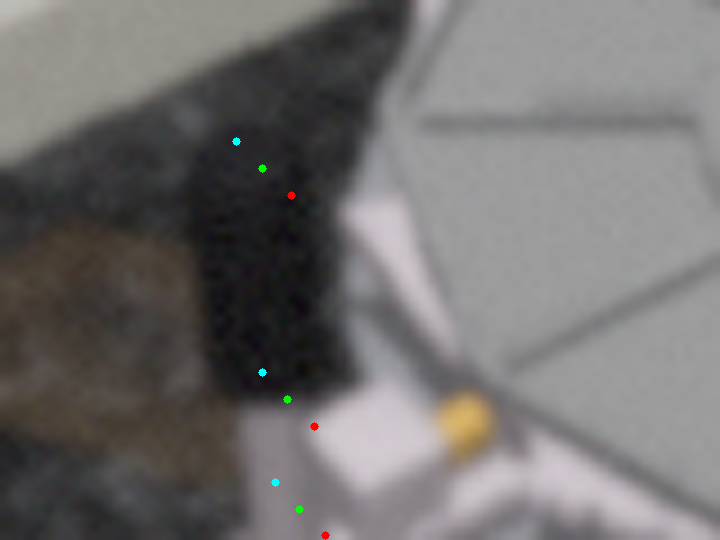

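```bash
cat >> h.py <<'E'
def rows(wps,op):
    """wps: list of (x,y,z,phi) TCP; prints rows"""
    o=bot.observe(); R=Ro.from_euler("xyz",o["tool_rot"]).as_matrix(); out=[]
    for i,(x,y,z,ph) in enumerate(wps):
        c,s=np.cos(ph),np.sin(ph)
        T=np.array([[0,c,-(-s)*-1*-1 if 0 else s],[0,s,-c],[-1,0,0]])
        T[:,2]=np.cross(T[:,0],T[:,1])
        d=R.T@(np.array([x,y,z])-o["position"])*100; r=Ro.from_matrix(R.T@T).as_rotvec()
        g=op[i] if hasattr(op,"__len__") else op
        out.append([round(float(v),2) for v in d]+[round(float(v),3) for v in r]+[g])
    print(o["clock"],o["position"].round(4),str(out).replace(" ",""))
def hp(th,z=.123,p=(.54,.1938,.002),r=.19):
    q=car(p,[[-r*np.sin(th),r*np.cos(th),z]])[0]; return (*q,p[2]+th)
E
python3 - <<'E'
from h import *
k=np.array([[.215,-.587],[.33,-.42],[.42,-.2],[.45,0],[.46,.2],[.54,.384]]);
L=np.r_[0,np.cumsum(np.linalg.norm(np.diff(k,axis=0),axis=1))];print(L[-1])
s=np.linspace(0,L[-1],28)[1:11]
x=np.interp(s,L,k[:,0]);y=np.interp(s,L,k[:,1]);ph=np.radians(-69.9*(1-s/L[-1]))
rows([(a,b,.25,c) for a,b,c in zip(x,y,ph)],1)
E
```

```text
1.0435894686913312
0.1 [ 0.2147 -0.5867  0.2528] [[0.28,-2.2,-3.17,-0.045,0.0,0.001,1],[0.28,-4.43,-6.33,-0.09,0.0,0.001,1],[0.29,-6.67,-9.48,-0.136,-0.0,0.001,1],[0.29,-8.91,-12.63,-0.181,-0.0,0.001,1],[0.29,-11.14,-15.78,-0.226,-0.0,0.001,1],[0.29,-13.85,-18.52,-0.271,-0.0,0.001,1],[0.29,-16.7,-21.13,-0.316,-0.0,0.001,1],[0.3,-19.56,-23.73,-0.362,-0.0,0.001,1],[0.3,-22.42,-26.33,-0.407,-0.0,0.001,1],[0.3,-25.27,-28.94,-0.452,-0.0,0.001,1]]
```

>>> {"op": "step_arm", "data": {
  "targets": [
    [[0.3,-2.2,-3.2,-0.045,0,0,1],[0.3,-4.4,-6.3,-0.09,0,0,1],[0.3,-6.7,-9.5,-0.136,0,0,1],[0.3,-8.9,-12.6,-0.181,0,0,1],[0.3,-11.1,-15.8,-0.226,0,0,1],[0.3,-13.9,-18.5,-0.271,0,0,1],[0.3,-16.7,-21.1,-0.316,0,0,1],[0.3,-19.6,-23.7,-0.362,0,0,1],[0.3,-22.4,-26.3,-0.407,0,0,1],[0.3,-25.3,-28.9,-0.452,0,0,1]]
  ]
}}

```text
clock: 1.1
position: [0.3994, -0.2483, 0.25]
tool_rot: [-1.803, 1.57, 2.143]
force: [1.2, -0.1, 0.5]
grip_width: 0.0855
```

```bash
python3 - <<'E'
from h import *
k=np.array([[.215,-.587],[.33,-.42],[.42,-.2],[.45,0],[.46,.2],[.54,.384]]);
L=np.r_[0,np.cumsum(np.linalg.norm(np.diff(k,axis=0),axis=1))]
s=np.linspace(0,L[-1],28)[11:21]
x=np.interp(s,L,k[:,0]);y=np.interp(s,L,k[:,1]);ph=np.radians(-69.9*(1-s/L[-1]))
rows([(a,b,.25,c) for a,b,c in zip(x,y,ph)],1)
E
```

```text
1.1 [ 0.3994 -0.2483  0.25  ] [[0.0,-1.3,-3.49,-0.043,-0.0,0.001,1],[0.0,-3.22,-6.82,-0.089,-0.0,0.001,1],[0.01,-5.45,-9.97,-0.134,-0.0,0.001,1],[0.01,-7.69,-13.12,-0.179,-0.0,0.001,1],[0.01,-9.93,-16.27,-0.224,-0.0,0.001,1],[0.02,-12.17,-19.42,-0.269,-0.0,0.001,1],[0.02,-14.52,-22.49,-0.314,-0.0,0.001,1],[0.02,-17.05,-25.4,-0.36,-0.0,0.001,1],[0.03,-19.59,-28.32,-0.405,-0.0,0.001,1],[0.03,-22.13,-31.23,-0.45,-0.0,0.001,1]]
```

>>> {"op": "step_arm", "data": {
  "targets": [
    [[0,-1.3,-3.5,-0.043,0,0,1],[0,-3.2,-6.8,-0.089,0,0,1],[0,-5.4,-10,-0.134,0,0,1],[0,-7.7,-13.1,-0.179,0,0,1],[0,-9.9,-16.3,-0.224,0,0,1],[0,-12.2,-19.4,-0.269,0,0,1],[0,-14.5,-22.5,-0.314,0,0,1],[0,-17,-25.4,-0.36,0,0,1],[0,-19.6,-28.3,-0.405,0,0,1],[0,-22.1,-31.2,-0.45,0,0,1]]
  ]
}}

```text
clock: 2.1
position: [0.4562, 0.1312, 0.2502]
tool_rot: [-2.09, 1.57, 2.308]
force: [1.8, -0.8, 0.2]
grip_width: 0.0855
```

```bash
python3 - <<'E'
from h import *
k=np.array([[.215,-.587],[.33,-.42],[.42,-.2],[.45,0],[.46,.2],[.537,.384]]);
L=np.r_[0,np.cumsum(np.linalg.norm(np.diff(k,axis=0),axis=1))]
s=np.linspace(0,L[-1],28)[21:28]
x=np.interp(s,L,k[:,0]);y=np.interp(s,L,k[:,1]);ph=np.radians(-69.9*(1-s/L[-1]))
w=[(a,b,.25,c) for a,b,c in zip(x,y,ph)]
rows(w+[w[-1]]*2,1)
E
```

```text
2.1 [0.4562 0.1312 0.2502] [[0.02,-0.93,-3.55,-0.043,-0.001,0.001,1],[0.03,-1.71,-7.3,-0.089,-0.001,0.001,1],[0.03,-1.4,-11.15,-0.134,-0.001,0.001,1],[0.03,-1.08,-14.99,-0.179,-0.001,0.001,1],[0.03,-0.77,-18.84,-0.224,-0.001,0.001,1],[0.03,-0.45,-22.69,-0.269,-0.001,0.001,1],[0.03,-0.14,-26.54,-0.315,-0.001,0.001,1],[0.03,-0.14,-26.54,-0.315,-0.001,0.001,1],[0.03,-0.14,-26.54,-0.315,-0.001,0.001,1]]
```

>>> {"op": "step_arm", "data": {
  "targets": [
    [[0,-0.9,-3.5,-0.043,0,0,1],[0,-1.7,-7.3,-0.089,0,0,1],[0,-1.4,-11.1,-0.134,0,0,1],[0,-1.1,-15,-0.179,0,0,1],[0,-0.8,-18.8,-0.224,0,0,1],[0,-0.4,-22.7,-0.269,0,0,1],[0,-0.1,-26.5,-0.315,0,0,1],[0,-0.1,-26.5,-0.315,0,0,1]]
  ]
}}

```text
clock: 2.9
position: [0.5368, 0.3878, 0.2492]
tool_rot: [-2.393, 1.567, 2.325]
force: [-1.8, -1.0, -0.3]
grip_width: 0.0855
```

```bash
python3 - <<'E'
from h import *
o=bot.observe(); im=eyes.grab_frame("wrist").copy()[:,:,::-1].copy()
print(o["clock"],o["position"],o["qpos"].round(2),o["force"].round(1))
T=wristT(o)
for th,col in((0,(255,255,0)),(.05,(0,255,0))):
    P=[hp(th,z)[:3] for z in(.15,.084)]
    for q in proj("wrist",np.array(P),T): cv2.circle(im,tuple(int(t) for t in q),2,col,-1)
cv2.imwrite("pics/w1.png",im)
E
```

```text
2.9 [0.53683407 0.38779257 0.24916843] [-0.35  0.64 -0.59  1.47  0.37  1.14 -1.  ] [-1.8 -1.  -0.3]
```

View pics/w1.png

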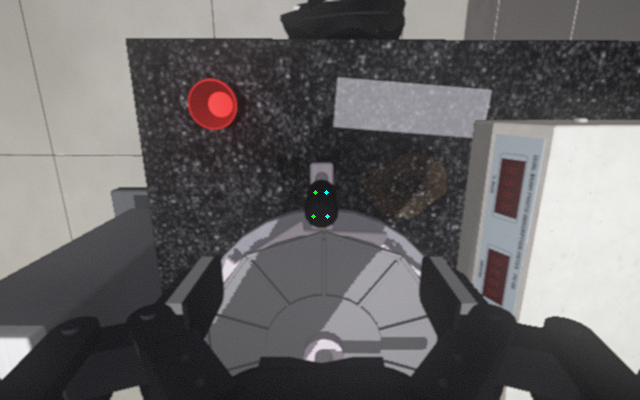

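```bash
python3 - <<'E'
from h import *
im=cv2.imread("pics/w1.png")[150:250,270:370]
im=cv2.convertScaleAbs(im,alpha=1.8,beta=10)
cv2.imwrite("pics/w1c.png",cv2.resize(im,None,fx=6,fy=6,interpolation=cv2.INTER_CUBIC))
o=bot.observe();T=wristT(o)
print(proj("wrist",np.array([hp(.025,z)[:3] for z in(.15,.084)]),T))
E
```

```text
[[320.94190067 213.16225966]
 [321.11927677 189.44035009]]
```

View pics/w1c.png

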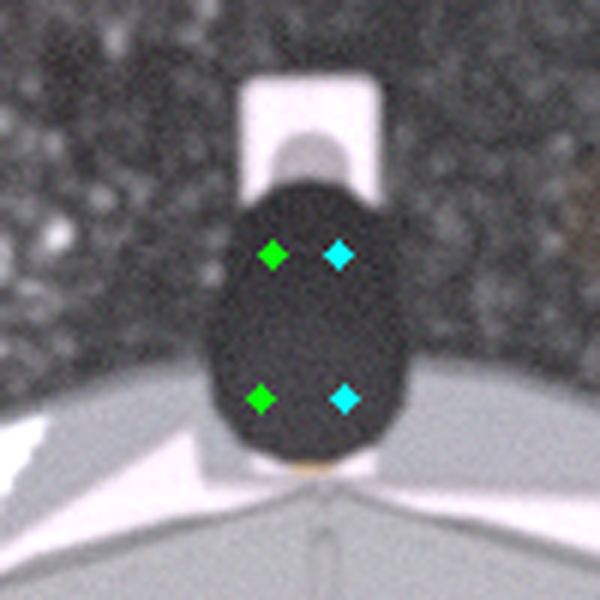

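```bash
python3 - <<'E'
from h import *
w=[hp(.025,z,r=.191) for z in (.23,.2,.17,.145,.123,.123)]
rows(w,1)
E
```

```text
2.95 [0.5366 0.3855 0.2491] [[1.91,-0.17,0.08,-0.024,-0.001,0.003,1],[4.91,-0.17,0.08,-0.024,-0.001,0.003,1],[7.91,-0.16,0.08,-0.024,-0.001,0.003,1],[10.41,-0.15,0.09,-0.024,-0.001,0.003,1],[12.61,-0.15,0.09,-0.024,-0.001,0.003,1],[12.61,-0.15,0.09,-0.024,-0.001,0.003,1]]
```

>>> {"op": "step_arm", "data": {
  "targets": [
    [[1.9,-0.2,0.1,-0.024,0,0.003,1],[4.9,-0.2,0.1,-0.024,0,0.003,1],[7.9,-0.2,0.1,-0.024,0,0.003,1],[10.4,-0.2,0.1,-0.024,0,0.003,1],[12.6,-0.2,0.1,-0.024,0,0.003,1],[12.6,-0.2,0.1,-0.024,0,0.003,1],[12.6,-0.2,0.1,-0.024,0,0.003,1]]
  ]
}}

```text
clock: 3.65
position: [0.5344, 0.3841, 0.1237]
tool_rot: [2.796, 1.57, 1.251]
force: [-0.3, -0.2, 1.0]
grip_width: 0.0852
```

>>> {"op": "step_arm", "data": {
  "targets": [
    [[0,0,0,0,0,0,0.4],[0,0,0,0,0,0,0],[0,0,0,0,0,0,0],[0,0,0,0,0,0,0],[0,0,0,0,0,0,0],[0,0,0,0,0,0,0]]
  ],
  "grip_force": 30
}}

```text
clock: 4.25
position: [0.5346, 0.3842, 0.1243]
tool_rot: [2.405, 1.569, 0.861]
force: [-0.5, -0.6, 6.0]
grip_width: 0.0244
```

```bash
python3 - <<'E'
from h import *
im=eyes.grab_frame("wrist"); cv2.imwrite("pics/w2.png",im[:,:,::-1])
o=bot.observe(); print(o)
q=np.array(o["position"][:2])-[.54,.1938]; print("th",np.arctan2(-q[0],q[1])-.002,np.hypot(*q))
E
```

```text
{'clock': 4.3, 'qpos': array([-0.37583283,  0.7709473 , -0.53581071,  1.58645398,  0.46616905,
        0.91290012, -1.05016019]), 'qd': array([-0.00025686,  0.00123272, -0.00248465, -0.00024124, -0.00060173,
        0.00158569, -0.00095478]), 'joint_efforts': array([-5.31606618e-01, -1.02608500e+02, -1.19417748e+01, -2.97124583e+01,
       -5.51422045e-02, -4.26766556e-01, -9.28926776e-03]), 'position': array([0.53463071, 0.38420429, 0.1242674 ]), 'tool_rot': array([2.39249516, 1.56932184, 0.84788271]), 'force': array([-0.83132194, -1.41177481,  5.58222123]), 'moment': array([-0.24032372,  0.13410572, -0.00260378]), 'grip_width': 0.024361936918311355}
th 0.026191955019120916 0.19047997869153968
```

View pics/w2.png

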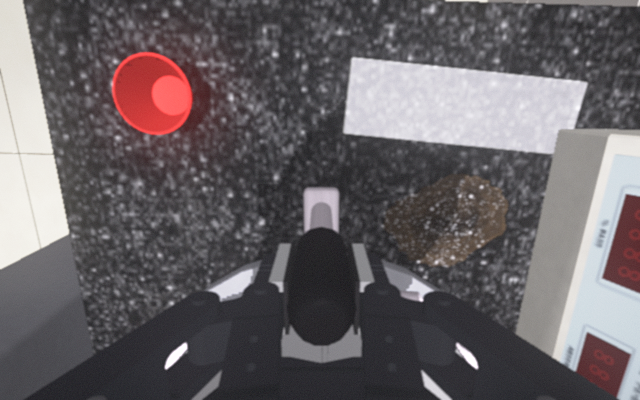

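```bash
cat >> h.py <<'E'
def stroke(a,b,n=10,z=.124): rows([hp(t,z,r=.1905) for t in np.linspace(a,b,n+1)[1:]],0)
def st():
    o=bot.observe(); q=np.array(o["position"][:2])-[.54,.1938]; print("th",np.arctan2(-q[0],q[1])-.002,np.hypot(*q),o["force"].round(1),o["moment"].round(2),o["grip_width"],o["qpos"].round(2),o["clock"])
E
python3 -c "
from h import *
stroke(.026,.42)"
```

```text
4.3 [0.5346 0.3842 0.1243] [[0.03,-0.75,0.01,-0.041,-0.001,-0.001,0],[0.03,-1.5,0.06,-0.081,-0.001,-0.001,0],[0.02,-2.24,0.14,-0.12,-0.001,-0.001,0],[0.02,-2.99,0.24,-0.159,-0.001,-0.001,0],[0.02,-3.72,0.37,-0.199,-0.001,-0.001,0],[0.02,-4.46,0.54,-0.238,-0.001,-0.001,0],[0.02,-5.18,0.73,-0.278,-0.001,-0.001,0],[0.02,-5.9,0.95,-0.317,-0.001,-0.001,0],[0.02,-6.61,1.2,-0.356,-0.001,-0.001,0],[0.02,-7.31,1.47,-0.396,-0.001,-0.001,0]]
```

>>> {"op": "step_arm", "data": {
  "targets": [
    [[0,-0.75,0,-0.041,0,0,0],[0,-1.5,0.06,-0.081,0,0,0],[0,-2.24,0.14,-0.12,0,0,0],[0,-3,0.24,-0.16,0,0,0],[0,-3.72,0.37,-0.2,0,0,0],[0,-4.46,0.54,-0.24,0,0,0],[0,-5.18,0.73,-0.28,0,0,0],[0,-5.9,0.95,-0.317,0,0,0],[0,-6.6,1.2,-0.356,0,0,0],[0,-7.3,1.47,-0.396,0,0,0]]
  ]
}}

```text
clock: 5.3
position: [0.4616, 0.3674, 0.1243]
tool_rot: [1.922, 1.569, 0.776]
force: [2.4, -1.8, 4.1]
grip_width: 0.0241
```

```bash
python3 -c "
from h import *
st(); stroke(.42,.82)"
```

```text
th 0.4221779034010395 0.19045767092368632 [ 2.4 -1.8  4.1] [-0.46 -0.35 -0.02] 0.02414164170310912 [-0.33  0.7  -0.64  1.78  0.55  0.84 -0.81] 5.3
5.3 [0.4616 0.3674 0.1243] [[0.03,-0.72,0.01,-0.037,-0.001,-0.002,0],[0.02,-1.48,0.05,-0.077,-0.001,-0.002,0],[0.02,-2.24,0.13,-0.117,-0.001,-0.002,0],[0.02,-2.99,0.23,-0.157,-0.0,-0.002,0],[0.02,-3.74,0.36,-0.197,-0.0,-0.002,0],[0.02,-4.49,0.53,-0.237,-0.0,-0.002,0],[0.02,-5.23,0.72,-0.277,-0.0,-0.002,0],[0.02,-5.95,0.94,-0.317,-0.0,-0.002,0],[0.01,-6.67,1.19,-0.357,-0.0,-0.002,0],[0.01,-7.38,1.47,-0.397,-0.0,-0.002,0]]
```

>>> {"op": "step_arm", "data": {
  "targets": [
    [[0,-0.75,0,-0.04,0,0,0],[0,-1.5,0.06,-0.08,0,0,0],[0,-2.24,0.14,-0.12,0,0,0],[0,-3,0.24,-0.16,0,0,0],[0,-3.74,0.37,-0.2,0,0,0],[0,-4.49,0.54,-0.24,0,0,0],[0,-5.2,0.73,-0.28,0,0,0],[0,-5.95,0.95,-0.317,0,0,0],[0,-6.67,1.2,-0.357,0,0,0],[0,-7.38,1.47,-0.397,0,0,0]]
  ]
}}

```text
clock: 6.3
position: [0.4002, 0.3229, 0.1242]
tool_rot: [1.216, 1.569, 0.47]
force: [5.6, -2.6, 5.6]
grip_width: 0.0241
```

```bash
python3 -c "
from h import *
st(); stroke(.82,.42)
im=eyes.grab_frame('top')[145:300,225:425,::-1]; cv2.imwrite('pics/t1.png',cv2.resize(im,None,fx=3.8,fy=3.8,interpolation=cv2.INTER_CUBIC))"
```

```text
th 0.8233286114380878 0.19028516020786532 [ 5.6 -2.6  5.6] [-0.7  -1.17  0.01] 0.024134952327142422 [-0.24  0.64 -0.75  1.97  0.62  0.78 -0.54] 6.3
6.3 [0.4002 0.3229 0.1242] [[0.02,0.83,-0.0,0.044,0.001,-0.002,0],[0.02,1.59,0.05,0.084,0.001,-0.002,0],[0.03,2.34,0.12,0.124,0.001,-0.002,0],[0.03,3.1,0.23,0.164,0.0,-0.002,0],[0.03,3.85,0.37,0.204,0.0,-0.002,0],[0.03,4.59,0.54,0.244,0.0,-0.002,0],[0.03,5.33,0.74,0.284,0.0,-0.002,0],[0.03,6.05,0.97,0.324,0.0,-0.002,0],[0.03,6.77,1.22,0.364,0.0,-0.002,0],[0.04,7.48,1.51,0.404,0.0,-0.002,0]]
```

View pics/t1.png

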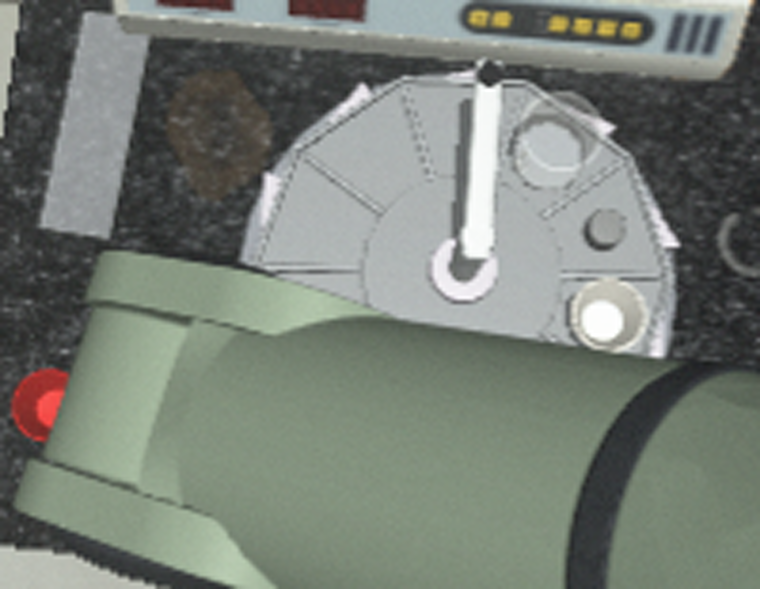

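```bash
python3 -c "
from h import *
stroke(.823,.03)"
```

```text
6.35 [0.3995 0.3221 0.1242] [[0.02,1.62,0.04,0.083,0.001,-0.001,0],[0.02,3.11,0.23,0.162,0.001,-0.001,0],[0.03,4.59,0.53,0.241,0.001,-0.001,0],[0.03,6.05,0.95,0.321,0.001,-0.001,0],[0.03,7.46,1.48,0.4,0.001,-0.001,0],[0.03,8.83,2.12,0.479,0.001,-0.001,0],[0.03,10.14,2.87,0.559,0.001,-0.001,0],[0.04,11.38,3.72,0.638,0.001,-0.001,0],[0.04,12.56,4.67,0.717,0.0,-0.001,0],[0.04,13.66,5.71,0.797,0.0,-0.001,0]]
```

>>> {"op": "step_arm", "data": {
  "targets": [
    [[0,1.6,0.04,0.083,0,0,0],[0,3.1,0.23,0.162,0,0,0],[0,4.6,0.53,0.24,0,0,0],[0,6.05,0.95,0.32,0,0,0],[0,7.46,1.48,0.4,0,0,0],[0,8.83,2.12,0.48,0,0,0],[0,10.14,2.87,0.56,0,0,0],[0,11.38,3.72,0.638,0,0,0],[0,12.56,4.67,0.717,0,0,0],[0,13.66,5.7,0.797,0,0,0]]
  ]
}}

```text
clock: 7.35
position: [0.5336, 0.3843, 0.1243]
tool_rot: [1.145, 1.57, -0.395]
force: [-1.0, -4.3, 6.0]
grip_width: 0.024
```

```bash
python3 -c "
from h import *
st(); stroke(.03,.42)
im=eyes.grab_frame('top')[145:300,225:425,::-1]; cv2.imwrite('pics/t2.png',cv2.resize(im,None,fx=3.8,fy=3.8,interpolation=cv2.INTER_CUBIC)); st()"
```

```text
th 0.03161309781390337 0.19055936886825525 [-1.  -4.3  6. ] [-0.75  0.06  0.02] 0.023988715388656733 [-0.38  0.77 -0.54  1.59  0.47  0.91 -1.05] 7.35
7.35 [0.5336 0.3843 0.1243] [[0.03,-0.71,0.02,-0.041,0.0,-0.0,0],[0.03,-1.45,0.07,-0.08,0.0,-0.0,0],[0.03,-2.19,0.14,-0.119,0.0,-0.0,0],[0.03,-2.93,0.24,-0.158,0.0,-0.0,0],[0.03,-3.66,0.37,-0.197,0.0,-0.0,0],[0.03,-4.39,0.53,-0.236,0.0,-0.0,0],[0.03,-5.1,0.72,-0.275,0.0,-0.0,0],[0.03,-5.82,0.93,-0.314,0.0,-0.0,0],[0.03,-6.52,1.18,-0.353,0.0,-0.0,0],[0.03,-7.21,1.45,-0.392,0.0,-0.0,0]]
th 0.019321576549726736 0.19045351642578912 [2.  2.4 2.4] [ 0.68 -0.04 -0.09] 0.02429774673372175 [-0.38  0.77 -0.53  1.58  0.46  0.91 -1.05] 7.4
```

View pics/t2.png

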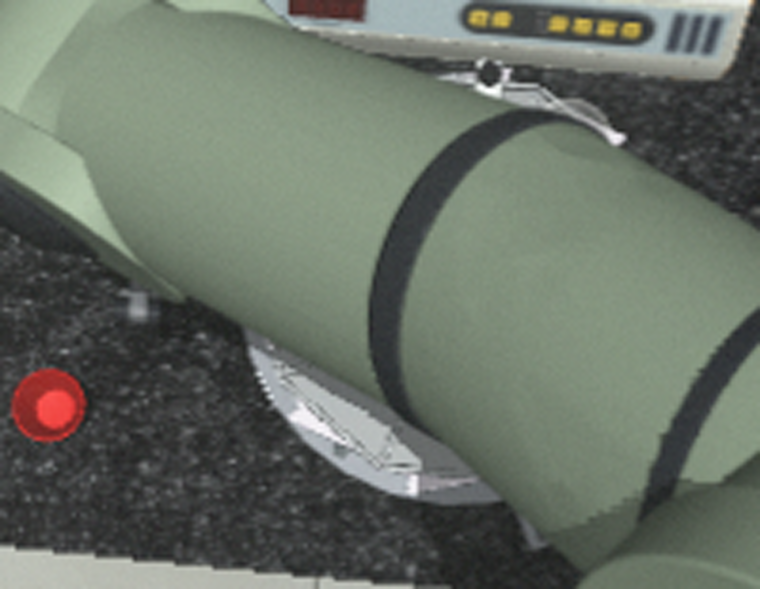

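>>> {"op": "step_arm", "data": {
  "targets": [
    [[0,-0.75,0,-0.041,0,0,0],[0,-1.5,0.06,-0.081,0,0,0],[0,-2.24,0.14,-0.12,0,0,0],[0,-3,0.24,-0.16,0,0,0],[0,-3.72,0.37,-0.2,0,0,0],[0,-4.46,0.54,-0.24,0,0,0],[0,-5.18,0.73,-0.28,0,0,0],[0,-5.9,0.95,-0.317,0,0,0],[0,-6.6,1.2,-0.356,0,0,0],[0,-7.3,1.47,-0.396,0,0,0]]
  ]
}}

```text
clock: 8.4
position: [0.4623, 0.3676, 0.1243]
tool_rot: [1.767, 1.569, 0.62]
force: [1.7, -1.9, 6.0]
grip_width: 0.024
```

```bash
python3 -c "
from h import *
st(); stroke(.42,.825)"
```

```text
th 0.4185715437773797 0.19042959420405287 [ 1.7 -1.9  6. ] [-0.29 -0.27 -0.06] 0.0240031798057713 [-0.34  0.71 -0.64  1.77  0.54  0.84 -0.81] 8.4
8.4 [0.4623 0.3676 0.1243] [[0.02,-0.8,0.01,-0.039,-0.0,-0.002,0],[0.02,-1.57,0.05,-0.079,-0.0,-0.002,0],[0.02,-2.34,0.13,-0.12,-0.0,-0.002,0],[0.02,-3.1,0.24,-0.16,-0.0,-0.002,0],[0.02,-3.86,0.38,-0.201,-0.0,-0.002,0],[0.02,-4.61,0.54,-0.241,-0.0,-0.002,0],[0.02,-5.36,0.74,-0.282,-0.0,-0.002,0],[0.02,-6.09,0.97,-0.322,-0.0,-0.002,0],[0.01,-6.82,1.23,-0.363,-0.0,-0.002,0],[0.01,-7.54,1.52,-0.403,0.0,-0.002,0]]
```

>>> {"op": "step_arm", "data": {
  "targets": [
    [[0,-0.8,0,-0.04,0,0,0],[0,-1.57,0.06,-0.08,0,0,0],[0,-2.34,0.14,-0.12,0,0,0],[0,-3.1,0.24,-0.16,0,0,0],[0,-3.86,0.38,-0.2,0,0,0],[0,-4.6,0.54,-0.24,0,0,0],[0,-5.36,0.74,-0.282,0,0,0],[0,-6.1,0.97,-0.322,0,0,0],[0,-6.8,1.23,-0.363,0,0,0],[0,-7.5,1.5,-0.4,0,0,0]]
  ]
}}

```text
clock: 9.4
position: [0.3998, 0.3225, 0.1242]
tool_rot: [1.088, 1.569, 0.345]
force: [7.6, -4.1, 6.3]
grip_width: 0.0245
```

```bash
python3 -c "
from h import *
st()
im=eyes.grab_frame('top')[145:300,225:425,::-1]; cv2.imwrite('pics/t3.png',cv2.resize(im,None,fx=3.8,fy=3.8,interpolation=cv2.INTER_CUBIC)); st();stroke(.823,.03)"
```

```text
th 0.8262083989987415 0.19032353289844675 [ 7.6 -4.1  6.3] [-0.8  -1.31  0.11] 0.02445813238015395 [-0.25  0.64 -0.75  1.97  0.62  0.77 -0.54] 9.4
th 0.831542762334252 0.19024333183229017 [ 4.3 -3.9  9.7] [-0.67 -0.81  0.23] 0.02422387025394639 [-0.24  0.64 -0.75  1.97  0.62  0.77 -0.53] 9.45
9.45 [0.3992 0.3217 0.1242] [[0.02,1.67,0.04,0.084,0.001,-0.001,0],[0.02,3.17,0.23,0.163,0.001,-0.001,0],[0.02,4.65,0.53,0.243,0.001,-0.001,0],[0.02,6.1,0.95,0.322,0.001,-0.001,0],[0.02,7.51,1.49,0.401,0.001,-0.001,0],[0.03,8.88,2.13,0.481,0.001,-0.001,0],[0.03,10.19,2.88,0.56,0.001,-0.001,0],[0.03,11.44,3.74,0.639,0.001,-0.001,0],[0.03,12.61,4.68,0.719,0.001,-0.001,0],[0.04,13.71,5.72,0.798,0.001,-0.001,0]]
```

View pics/t3.png

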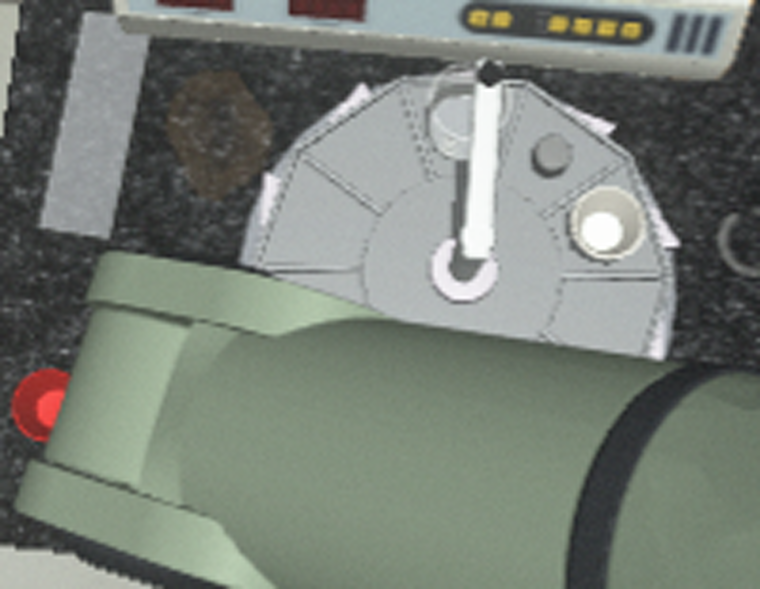

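>>> {"op": "step_arm", "data": {
  "targets": [
    [[0,1.65,0.04,0.083,0,0,0],[0,3.15,0.23,0.162,0,0,0],[0,4.65,0.53,0.24,0,0,0],[0,6.1,0.95,0.32,0,0,0],[0,7.5,1.48,0.4,0,0,0],[0,8.88,2.12,0.48,0,0,0],[0,10.2,2.88,0.56,0,0,0],[0,11.42,3.73,0.638,0,0,0],[0,12.6,4.68,0.718,0,0,0],[0,13.7,5.7,0.798,0,0,0]]
  ]
}}

```text
clock: 10.45
position: [0.5334, 0.3842, 0.1242]
tool_rot: [0.72, 1.57, -0.819]
force: [-0.0, -5.1, 7.2]
grip_width: 0.0246
```

```bash
python3 -c "
from h import *
st(); stroke(.03,.42)"
```

```text
th 0.03289255620825431 0.19055915944289747 [-0.  -5.1  7.2] [-0.97  0.05 -0.02] 0.024620681381889362 [-0.38  0.77 -0.53  1.59  0.46  0.91 -1.05] 10.45
10.45 [0.5334 0.3842 0.1242] [[0.02,-0.69,0.02,-0.04,0.001,-0.0,0],[0.02,-1.43,0.07,-0.079,0.001,-0.0,0],[0.02,-2.17,0.14,-0.118,0.001,-0.0,0],[0.02,-2.9,0.24,-0.157,0.001,-0.0,0],[0.02,-3.64,0.37,-0.196,0.001,-0.0,0],[0.02,-4.36,0.53,-0.235,0.001,-0.0,0],[0.02,-5.08,0.72,-0.274,0.001,-0.0,0],[0.02,-5.79,0.93,-0.313,0.001,-0.0,0],[0.02,-6.49,1.17,-0.352,0.001,-0.0,0],[0.02,-7.19,1.44,-0.391,0.001,-0.0,0]]
```

>>> {"op": "step_arm", "data": {
  "targets": [
    [[0,-0.7,0,-0.041,0,0,0],[0,-1.45,0.06,-0.08,0,0,0],[0,-2.2,0.14,-0.12,0,0,0],[0,-2.92,0.24,-0.158,0,0,0],[0,-3.65,0.37,-0.197,0,0,0],[0,-4.4,0.53,-0.236,0,0,0],[0,-5.1,0.72,-0.275,0,0,0],[0,-5.8,0.94,-0.314,0,0,0],[0,-6.5,1.18,-0.352,0,0,0],[0,-7.2,1.44,-0.391,0,0,0]]
  ]
}}

```text
clock: 11.45
position: [0.4611, 0.3671, 0.1242]
tool_rot: [0.038, 1.57, -1.107]
force: [3.1, -3.0, 6.5]
grip_width: 0.0242
```

```bash
python3 -c "
from h import *
st(); stroke(.42,.825)"
```

```text
th 0.42510832323684367 0.19045407170895334 [ 3.1 -3.   6.5] [-0.62 -0.69  0.03] 0.024217912832712123 [-0.34  0.7  -0.64  1.78  0.54  0.84 -0.81] 11.45
11.45 [0.4611 0.3671 0.1242] [[0.02,-0.67,0.01,-0.037,0.001,-0.0,0],[0.02,-1.44,0.05,-0.077,0.001,0.0,0],[0.02,-2.21,0.13,-0.118,0.001,0.0,0],[0.02,-2.98,0.23,-0.158,0.001,0.0,0],[0.02,-3.74,0.37,-0.199,0.001,0.0,0],[0.02,-4.49,0.54,-0.239,0.001,0.0,0],[0.02,-5.23,0.73,-0.28,0.001,0.0,0],[0.02,-5.97,0.96,-0.32,0.001,0.0,0],[0.02,-6.7,1.22,-0.361,0.001,0.0,0],[0.03,-7.41,1.51,-0.401,0.001,0.0,0]]
```

>>> {"op": "step_arm", "data": {
  "targets": [
    [[0,-0.7,0,-0.037,0,0,0],[0,-1.45,0.06,-0.077,0,0,0],[0,-2.2,0.14,-0.118,0,0,0],[0,-3,0.24,-0.158,0,0,0],[0,-3.74,0.37,-0.2,0,0,0],[0,-4.5,0.54,-0.24,0,0,0],[0,-5.2,0.73,-0.28,0,0,0],[0,-5.97,0.96,-0.32,0,0,0],[0,-6.7,1.22,-0.36,0,0,0],[0,-7.4,1.5,-0.4,0,0,0]]
  ]
}}

```text
clock: 12.45
position: [0.3996, 0.3222, 0.1242]
tool_rot: [-0.301, 1.569, -1.042]
force: [6.1, -4.0, 4.4]
grip_width: 0.0243
```

```bash
python3 -c "
from h import *
im=eyes.grab_frame('top')[145:300,225:425,::-1]; cv2.imwrite('pics/t4.png',cv2.resize(im,None,fx=3.8,fy=3.8,interpolation=cv2.INTER_CUBIC)); st();stroke(.825,.03)"
```

```text
th 0.8332660043183032 0.1902486493617997 [ 4.6 -2.9  7.3] [-0.47 -0.97  0.15] 0.02454908164678187 [-0.25  0.64 -0.75  1.97  0.62  0.78 -0.53] 12.5
12.5 [0.3989 0.3215 0.1242] [[0.02,1.67,0.04,0.085,0.002,0.001,0],[0.02,3.17,0.23,0.164,0.002,0.001,0],[0.02,4.65,0.54,0.244,0.002,0.001,0],[0.01,6.11,0.96,0.323,0.002,0.001,0],[0.01,7.52,1.5,0.403,0.002,0.001,0],[0.01,8.89,2.15,0.482,0.002,0.001,0],[0.01,10.2,2.9,0.562,0.002,0.001,0],[0.01,11.45,3.76,0.641,0.002,0.001,0],[0.01,12.63,4.71,0.721,0.002,0.001,0],[0.01,13.73,5.76,0.8,0.002,0.0,0]]
```

View pics/t4.png

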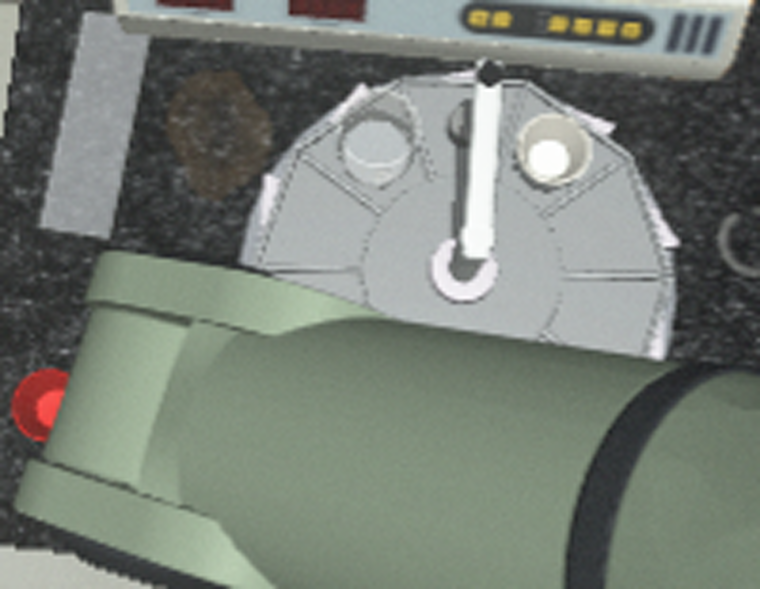

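Cap under the spout, crucible one seat before it: one more stroke.

>>> {"op": "step_arm", "data": {
  "targets": [
    [[0,1.65,0.04,0.084,0,0,0],[0,3.15,0.23,0.164,0,0,0],[0,4.65,0.53,0.244,0,0,0],[0,6.1,0.96,0.323,0,0,0],[0,7.5,1.5,0.403,0,0,0],[0,8.9,2.15,0.48,0,0,0],[0,10.2,2.9,0.56,0,0,0],[0,11.45,3.76,0.64,0,0,0],[0,12.6,4.7,0.72,0,0,0],[0,13.73,5.75,0.8,0,0,0]]
  ]
}}

```text
clock: 13.5
position: [0.5336, 0.3842, 0.1242]
tool_rot: [-0.152, 1.568, -1.692]
force: [-0.9, -5.3, 9.8]
grip_width: 0.0243
```

```bash
python3 -c "
from h import *
st(); stroke(.03,.42)"
```

```text
th 0.03136879962399805 0.19052385214164685 [-0.9 -5.3  9.8] [-1.14  0.11  0.06] 0.024322856631129774 [-0.38  0.77 -0.53  1.59  0.46  0.92 -1.04] 13.5
13.5 [0.5336 0.3842 0.1242] [[0.02,-0.72,0.02,-0.04,0.002,0.0,0],[0.02,-1.46,0.06,-0.079,0.002,0.0,0],[0.02,-2.2,0.13,-0.118,0.002,0.0,0],[0.02,-2.93,0.24,-0.157,0.002,0.001,0],[0.03,-3.66,0.37,-0.196,0.002,0.001,0],[0.03,-4.39,0.52,-0.235,0.002,0.001,0],[0.03,-5.11,0.71,-0.274,0.002,0.001,0],[0.03,-5.82,0.93,-0.313,0.002,0.001,0],[0.03,-6.52,1.17,-0.352,0.002,0.001,0],[0.03,-7.22,1.44,-0.391,0.002,0.001,0]]
```

>>> {"op": "step_arm", "data": {
  "targets": [
    [[0,-0.7,0,-0.041,0,0,0],[0,-1.45,0.06,-0.08,0,0,0],[0,-2.2,0.14,-0.12,0,0,0],[0,-2.92,0.24,-0.158,0,0,0],[0,-3.65,0.37,-0.197,0,0,0],[0,-4.4,0.53,-0.236,0,0,0],[0,-5.1,0.72,-0.275,0,0,0],[0,-5.8,0.94,-0.314,0,0,0],[0,-6.5,1.18,-0.352,0,0,0],[0,-7.2,1.44,-0.391,0,0,0]]
  ]
}}

```text
clock: 14.5
position: [0.4614, 0.3673, 0.1243]
tool_rot: [-0.586, 1.568, -1.731]
force: [1.7, -2.4, 4.1]
grip_width: 0.0243
```

```bash
python3 -c "
from h import *
st(); stroke(.42,.825)"
```

```text
th 0.42318895648538596 0.19047823857079565 [ 1.7 -2.4  4.1] [-0.33 -0.64 -0.02] 0.024256361611889172 [-0.34  0.7  -0.64  1.77  0.54  0.85 -0.81] 14.5
14.5 [0.4614 0.3673 0.1243] [[0.03,-0.71,0.01,-0.037,0.002,0.001,0],[0.03,-1.48,0.05,-0.077,0.002,0.001,0],[0.03,-2.25,0.13,-0.118,0.002,0.001,0],[0.03,-3.01,0.24,-0.158,0.002,0.001,0],[0.03,-3.77,0.37,-0.199,0.002,0.002,0],[0.03,-4.53,0.54,-0.239,0.002,0.002,0],[0.03,-5.27,0.74,-0.28,0.002,0.002,0],[0.04,-6.01,0.97,-0.32,0.002,0.002,0],[0.04,-6.73,1.22,-0.361,0.002,0.002,0],[0.04,-7.45,1.51,-0.401,0.002,0.002,0]]
```

>>> {"op": "step_arm", "data": {
  "targets": [
    [[0,-0.7,0,-0.037,0,0,0],[0,-1.48,0.06,-0.077,0,0,0],[0,-2.25,0.14,-0.118,0,0,0],[0,-3,0.24,-0.158,0,0,0],[0,-3.76,0.37,-0.2,0,0,0],[0,-4.5,0.54,-0.24,0,0,0],[0,-5.27,0.74,-0.28,0,0,0],[0,-6,0.97,-0.32,0,0,0],[0,-6.73,1.22,-0.36,0,0,0],[0,-7.45,1.5,-0.4,0,0,0]]
  ]
}}

```text
clock: 15.5
position: [0.3995, 0.3221, 0.1243]
tool_rot: [-0.929, 1.568, -1.67]
force: [7.4, -3.7, -0.0]
grip_width: 0.0242
```

```bash
python3 -c "
from h import *
im=eyes.grab_frame('top')[145:300,225:425,::-1]; cv2.imwrite('pics/t5.png',cv2.resize(im,None,fx=3.8,fy=3.8,interpolation=cv2.INTER_CUBIC)); st();stroke(.825,.03)"
```

```text
th 0.8345147338938013 0.1902574594106533 [ 3.7 -2.3  4.2] [-0.3  -0.97  0.27] 0.02422722838558701 [-0.25  0.64 -0.75  1.97  0.62  0.78 -0.53] 15.55
15.55 [0.3988 0.3213 0.1242] [[0.02,1.69,0.04,0.084,0.002,0.003,0],[0.01,3.2,0.23,0.164,0.002,0.003,0],[0.01,4.68,0.54,0.243,0.002,0.003,0],[0.01,6.13,0.96,0.323,0.002,0.003,0],[0.0,7.55,1.5,0.402,0.003,0.003,0],[-0.0,8.92,2.15,0.482,0.003,0.003,0],[-0.0,10.23,2.9,0.561,0.003,0.002,0],[-0.0,11.48,3.76,0.641,0.003,0.002,0],[-0.01,12.65,4.71,0.72,0.003,0.002,0],[-0.01,13.75,5.75,0.8,0.003,0.002,0]]
```

View pics/t5.png

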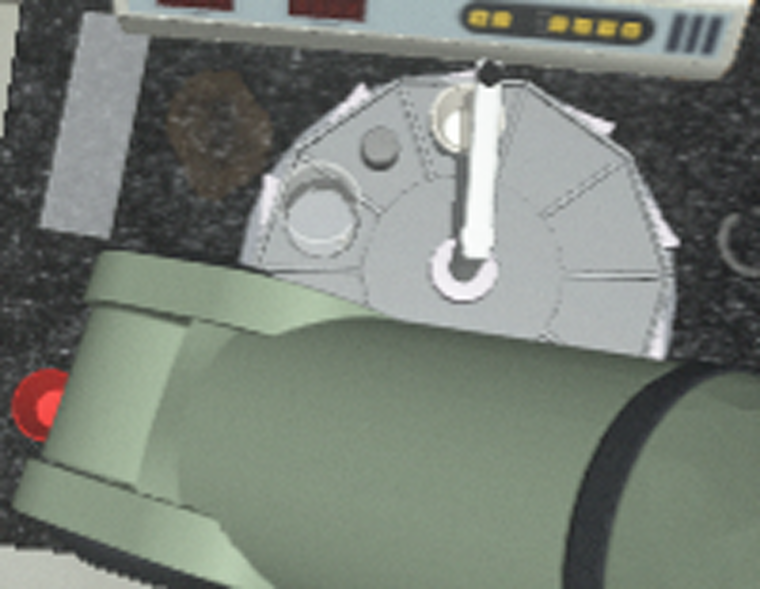

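>>> {"op": "step_arm", "data": {
  "targets": [
    [[0,1.65,0.04,0.084,0,0,0],[0,3.15,0.23,0.164,0,0,0],[0,4.65,0.53,0.244,0,0,0],[0,6.1,0.96,0.323,0,0,0],[0,7.5,1.5,0.403,0,0,0],[0,8.9,2.15,0.48,0,0,0],[0,10.2,2.9,0.56,0,0,0],[0,11.45,3.76,0.64,0,0,0],[0,12.6,4.7,0.72,0,0,0],[0,13.73,5.75,0.8,0,0,0]]
  ]
}}

```text
clock: 16.55
position: [0.5336, 0.3842, 0.1242]
tool_rot: [-0.315, 1.567, -1.855]
force: [-1.1, -5.0, 9.4]
grip_width: 0.0239
```

>>> {"op": "step_arm", "data": {
  "targets": [
    [[0,0,0,0,0,0,0.5],[0,0,0,0,0,0,1],[0,0,0,0,0,0,1],[0,0,0,0,0,0,1],[0,0,0,0,0,0,1],[0,0,0,0,0,0,1],[0,0,0,0,0,0,1]]
  ]
}}

```text
clock: 17.25
position: [0.5336, 0.3842, 0.1243]
tool_rot: [-0.333, 1.567, -1.872]
force: [0.0, 0.0, 0.0]
grip_width: 0.0852
```

```bash
python3 -c "
from h import *
st(); rows([hp(.027,z) for z in (.15,.19,.23,.26)],1)"
```

```text
th 0.0318428857912306 0.1905305971152532 [0. 0. 0.] [-0.01 -0.01 -0.05] 0.08522308270218565 [-0.38  0.77 -0.53  1.59  0.46  0.92 -1.04] 17.25
17.25 [0.5336 0.3842 0.1243] [[-2.57,0.09,0.06,0.002,0.004,0.001,1],[-6.57,0.08,0.08,0.002,0.004,0.001,1],[-10.57,0.08,0.09,0.002,0.004,0.001,1],[-13.57,0.08,0.1,0.002,0.004,0.001,1]]
```

>>> {"op": "step_arm", "data": {
  "targets": [
    [[-2.5,0,0,0,0,0,1],[-6.5,0,0,0,0,0,1],[-10.5,0,0,0,0,0,1],[-13.5,0,0,0,0,0,1],[-13.5,-4,-2,0,0,0,1],[-13.5,-8,-4,0,0,0,1],[-13.5,-12,-6,0,0,0,1],[-13.5,-15,-7,0,0,0,1],[-13.5,-15,-7,0,0,0,1]]
  ]
}}

```text
clock: 18.15
position: [0.3771, 0.4521, 0.2598]
tool_rot: [-0.652, 1.568, -2.186]
force: [1.3, -0.4, 0.7]
grip_width: 0.0853
```

```bash
python3 -c "
from h import *
st()
im=eyes.grab_frame('top')[145:300,225:425,::-1]; cv2.imwrite('pics/t6.png',cv2.resize(im,None,fx=3.8,fy=3.8,interpolation=cv2.INTER_CUBIC))
im=eyes.grab_frame('scene')[:,:,::-1]; cv2.imwrite('pics/s6.png',cv2.resize(im[100:280,210:450],None,fx=3.3,fy=3.3,interpolation=cv2.INTER_CUBIC)); st()"
```

```text
th 0.560540122086426 0.30535700457754517 [ 1.3 -0.4  0.7] [ 0.04 -0.07 -0.04] 0.08532121140662736 [-0.54  0.52 -0.63  1.67  0.34  1.07 -1.24] 18.15
th 0.5518647540413666 0.3014672790698382 [ 0.8 -0.2  0.5] [ 0.   -0.02 -0.04] 0.0855313206563393 [-0.53  0.52 -0.63  1.66  0.34  1.07 -1.23] 18.25
```

View pics/t6.png

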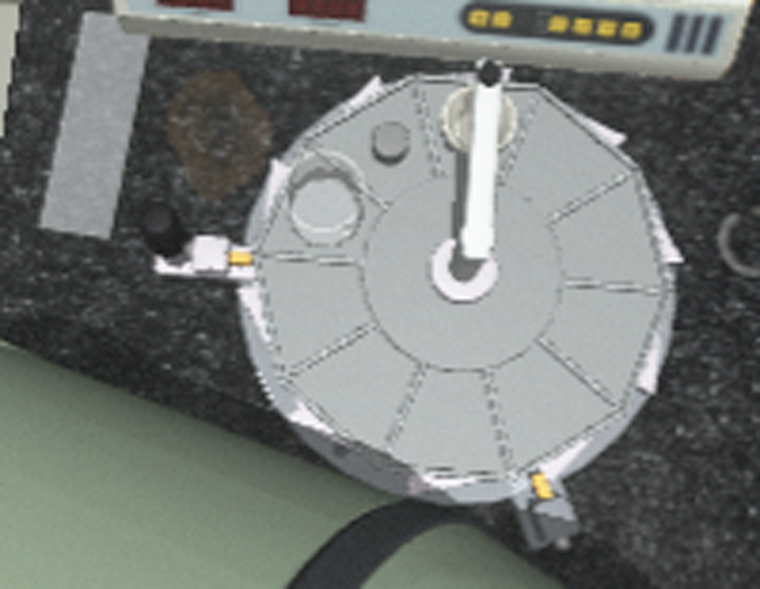

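View pics/s6.png

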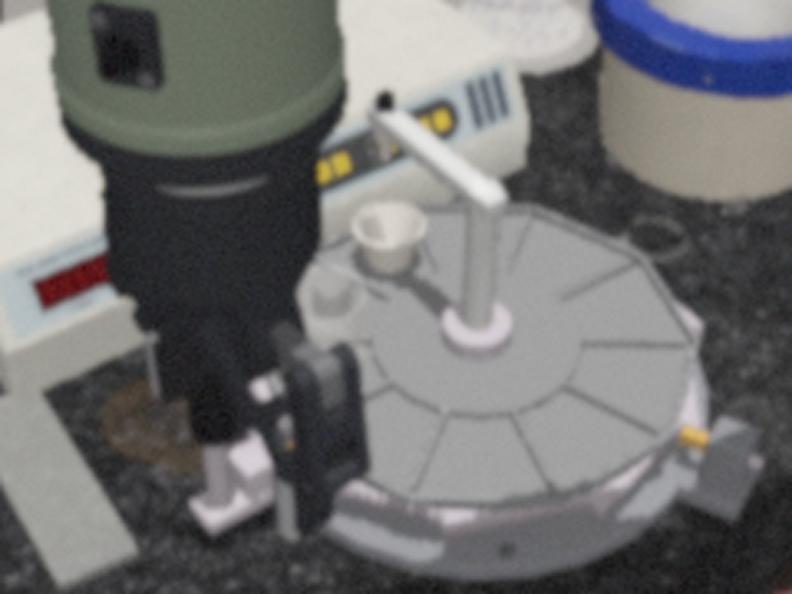

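The crucible stands upright in the seat under the spout (top crop 478,118; scene crop 388,238). The table has settled back onto its seat, the lever is back at its start, and the gripper is open and clear.

```bash
python3 -c "
from workcell import bot
print(bot.job_done())"
```

```text
the job is handed in; nothing more can be done
None
```

The white crucible now stands upright in its seat under the filling spout, and I handed the job in at about 18 s of the 58 s allowed.

- **Pumping:** The crucible started four seats before the spout. I gripped the lever handle and made four full strokes, about 0.03 to 0.83 rad and back each time. Top-camera pictures after each stroke showed the table moving on exactly one seat.
- **Final pictures:** The top and scene views show the crucible under the spout. The table overshot by a few degrees on each pull and settled back onto its seat on each return I could see. The clear beaker and grey cap are still standing, and the red look-alike was untouched in the last picture that showed it.
- **Robot state:** I released the handle near its starting angle and moved the arm away. The gripper is open and touching nothing. The largest force reading I saw was about 11 N.
- **Checks:** No check failed. The handle position I measured differed by up to about 4 mm between views, which the grip took up without trouble.

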